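# Unstack the salve supplies and set each on its station

## Task

Get the bench ready for making salve: take the stack apart and set the brass weight on the grey felt pad of its wooden stand, the black jar with the white lid on the pan of the balance, the round tin on the white disc of the warming plate and the square tin on the white tile. Set each one down upright in the middle of its place without dropping or tipping any of them, and leave the glass preserving jar and the beaker where they are.

Things in the scene. Friction and masses are not known exactly. Their poses are not given: they have to be found in the camera images.
- weight_centre (a point): Brass weight: upright cylinder 28 mm across and 32 mm high with a narrow neck (12 mm) and a knob (18 mm across) on top, 44 mm high in all, about 0.2 kg. At the start it stands on the jar's lid, at the top of the stack. The point lies on its axis half-way up (22 mm above its underside); z is up.
- jar_centre (a point): Round black plastic jar with a white screw lid of the same width: 46 mm across, 44 mm high, about 0.09 kg, closed. At the start it stands on top of one of the two tins (either one) and carries the weight. The point lies on its axis half-way up (22 mm above its underside); z is up.
- round_tin_centre (a point): Closed round aluminium tin, 64 mm across, 40 mm high, about 0.18 kg. It stands on the bench, alone or at the foot of the stack. The point is its centre (20 mm above its underside); z is up.
- square_tin_centre (a point): Closed square steel tin, 58 x 58 mm, 40 mm high, about 0.17 kg. It stands on the bench, alone or at the foot of the stack. The point is its centre (20 mm above its underside); x and y are square to its sides, z is up.
- stand_pad (a point): Centre of the top of the round grey felt pad (54 mm across, stands 2 mm proud) on the weight's wooden stand, a fixed block 85 x 85 mm, 24 mm high; the pad's top is 26 mm above the bench. z is up.
- balance_pan (a point): Centre of the top of the round steel pan (104 mm across, does not move) of the balance: a low white case 130 x 130 mm under the pan, fixed, with a lower panel reaching 120 mm out along +x from the pan's centre. The pan's top is 50 mm above the bench, the highest part. x points to the panel, z up.
- hotplate_top (a point): Centre of the top of the round white plate (116 mm across, cold, flat) of the warming plate: a grey case 130 x 130 mm under the plate, fixed, with a lower panel with two black knobs (tops 60 mm above the bench) reaching 120 mm out along +x. The plate's top is 70 mm above the bench, the highest part. x points to the panel, z up.
- tile_top (a point): Centre of the top of a square white ceramic tile 110 x 110 mm, 8 mm thick, fixed flat on the bench. x and y are square to its sides, z is up.
- preserving_jar: Bystander, to be left alone: closed glass preserving jar with a steel lid, 84 mm across, 150 mm high, at the robot's right edge of the work. Origin at the centre of its underside.
- beaker: Bystander, to be left alone: empty open glass beaker, 84 mm across the rim, 100 mm high, at the robot's left edge of the work. Origin at the centre of its underside.

How it is judged:
At the end, for the whole second after the job is handed in: Each thing stands upright (within 6 degrees), released and at rest on its own place: the round tin on the warming plate, the square tin on the tile and the jar on the balance pan, each within 15 mm of the middle, and the weight on the felt pad within 10 mm of its middle (heights within 4 mm) (horizontal distance between round_tin_centre and hotplate_top below 0.015 m and z of round_tin_centre in the frame of hotplate_top between 0.016 and 0.024 m and angle between each of round_tin_centre, square_tin_centre, jar_centre, weight_centre's own z axis and vertical below 0.1 rad and linear speed of each of round_tin, square_tin, jar, weight below 0.02 m/s and contact force between the fingers and round_tin below 0.05 N and horizontal distance between square_tin_centre and tile_top below 0.015 m and z of square_tin_centre in the frame of tile_top between 0.016 and 0.024 m and contact force between the fingers and square_tin below 0.05 N and horizontal distance between jar_centre and balance_pan below 0.015 m and z of jar_centre in the frame of balance_pan between 0.018 and 0.026 m and contact force between the fingers and jar below 0.05 N and horizontal distance between weight_centre and stand_pad below 0.01 m and z of weight_centre in the frame of stand_pad between 0.018 and 0.026 m and contact force between the fingers and weight below 0.05 N); the robot touches nothing.
It fails at once if a thing is dropped from more than about 25 mm or thrown (moves faster than 0.7 m/s with no finger on it) ((linear speed of round_tin above 0.7 m/s and contact force between the fingers and round_tin below 0.01 N) or (linear speed of square_tin above 0.7 m/s and contact force between the fingers and square_tin below 0.01 N) or (linear speed of jar above 0.7 m/s and contact force between the fingers and jar below 0.01 N) or (linear speed of weight above 0.7 m/s and contact force between the fingers and weight below 0.01 N)).
It fails at once if a thing is tipped over (leans more than 45 degrees) (angle between any of round_tin_centre, square_tin_centre, jar_centre, weight_centre's own z axis and vertical above 0.785 rad).
It fails at once if the preserving jar or the beaker is pushed more than 30 mm from its place (distance of any of preserving_jar, beaker from where it was at the start of the episode above 0.03 m).
It also fails if it takes over 128 s, if anything falls off the work surface, if the arm or the gripper's body presses on something with over 40 N, if the wrist force passes 120 N, or if a joint passes its speed limit or range.

## Robot

A 7-joint arm with a two-finger parallel gripper is mounted at the origin on the work surface. World frame = base frame: x ahead of the robot, y to its left, z up, the work surface at z = 0. Lengths are in m, angles in rad, forces in N, time in s.
With the tool pointing down it reaches from about 0.35 to 0.9 m from the base axis. Payload 19.9 kg.
Tool frame: the origin (TCP) lies between the finger pads; the fingertips stand 19 mm ahead of it and the grasp point (between the pads) is the TCP; z points along the fingers, y is the line along which they close (so a half turn about z gives the same grasp; the last joint's range is limited). The gripper opens to 94 mm and grips with 3 to 60 N. Pads are 16 mm wide; open, the fingers measure 119 mm over their backs; the gripper's body (75 mm by 177 mm) begins 78 mm behind the grasp point.
Start: joints at [1.169, 0.417, -0.01, 1.614, 0.005, 1.111, -0.053], TCP at [0.221, -0.585, 0.224] pointing down, gripper open.
Joint ranges: [-2.81, 2.81], [-0.39, 2.02], [-1.27, 1.25], [0.06, 2.57], [-1.19, 4.33], [0.19, 2], [-2.82, 2.82]. Speed limits (rad/s): [1.89, 1.89, 2.39, 2.39, 3.01, 3.01, 3.01].

## Interface

Orientations are given as a 3x3 rotation matrix whose columns are the frame's x, y, z axes.
In Python, from rig import robot gives the robot as it stands. Calls block until the motion is done:
- robot.move_ptp(position, orientation): joint-space move of the TCP to a pose.
- robot.move_linear(position, velocity=0.15, frame=None, threshold=None): straight line of the TCP; frame=None keeps the orientation; velocity is the mean speed in m/s. With threshold (N) it stops when the force on the tool has changed by that much, and returns True; else False.
- robot.goto_joints(angles): joint-space move.
- robot.gripper_to(opening): finger opening in m; the grip force is fixed at half the most; returns when the fingers have stopped.
- robot.pause(seconds).
- robot.ik(position, orientation): joint angles nearest the present ones, or None.
- robot.get_state(): the state.
- robot.grab_frame(name): name is "side" or "top" or "wrist"; returns the picture (400x640x3 uint8, red, green, blue); there is no depth.
- robot.camera_info(name): a dict with "fx", "fy", "cx", "cy" (pixels), "rvec" (rotation vector, rad) and "tvec" (3), from world to camera coordinates, as OpenCV has them. Camera axes: x right, y down, z forward; pixel columns grow to the right and rows downward; lengths in m; the calibration is good to about 2 mm. The wrist camera is an equidistant fisheye: a pixel r from the principal point sees the ray r / f radians off the axis. A picture is of the moment at which its call begins: read the wrist's pose just before it. camera_info takes no time and is no camera call; for the wrist camera it gives the pose at the moment of the call.
A pose or a line that the arm cannot do raises robot.PlanningError and nothing moves.
- robot.sign_off(): hands the job in; it is judged then, once.
The state is a dict: "time": time; "qpos": joint angles; "joint_vel": joint speeds; "effort": joint torques, N m; "ee_pos": TCP position; "tool_rot": TCP orientation; "force": force on the tool from outside, world axes, zero at the start; "moment": the same for the moment, N m; "opening": finger opening in m; "grasp_force": force on a finger pad.
Only numpy, scipy, OpenCV 4.12 (cv2) and the standard library are available. Lean on these libraries where they do the work, as an engineer would, in place of code of your own. Each camera call takes 0.05 s, during which the arm holds its last target. There are 200 camera calls.

## Working session

There is one attempt and no reset: what is moved stays moved. The work goes in short steps, each a Python script; the robot and the scene stay as the last script left them, time stands still between calls to the robot, and variables do not carry over. Pictures are saved under pics/ and viewed, at most 14 in all, crops included, and the job is handed in when it is done.

```bash
ls; mkdir -p pics
python3 - <<'E'
from rig import robot
import cv2
for n in ("top","side"):
    cv2.imwrite(f"pics/{n}0.png",robot.grab_frame(n)[:,:,::-1]); print(n,robot.camera_info(n))
print(robot.camera_info("wrist"),robot.get_state()["time"])
E
```

```text
pics
top {'fx': 454.3627829180408, 'fy': 454.3627829180408, 'cx': 321.17075128939956, 'cy': 198.60047234347218, 'rvec': array([ 2.14624805, -2.20110116,  0.13089502]), 'tvec': array([0.00979252, 0.55946685, 1.58391687])}
side {'fx': 381.29258092150417, 'fy': 381.29258092150417, 'cx': 321.78656367457944, 'cy': 197.50674547494293, 'rvec': array([ 2.08486386, -0.13287193,  0.08916784]), 'tvec': array([-0.55397485,  0.12967675,  1.32910702])}
{'fx': 309.70691628693146, 'fy': 309.70691628693146, 'cx': 315.5430593442488, 'cy': 197.9425612714719, 'rvec': array([-2.40633665,  1.66417297,  0.21319214]), 'tvec': array([-0.62580448, -0.02687995,  0.39100906])} 0.1
```

View pics/top0.png

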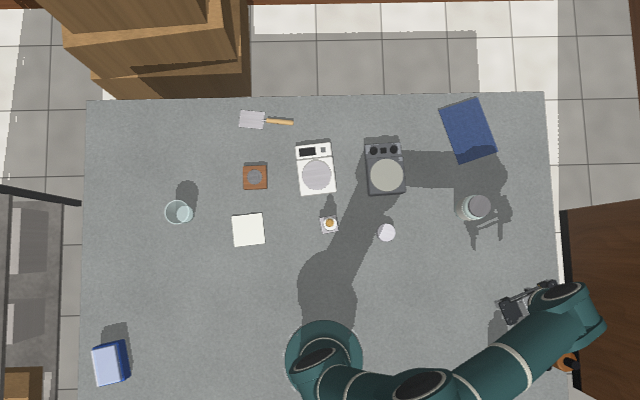

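View pics/side0.png

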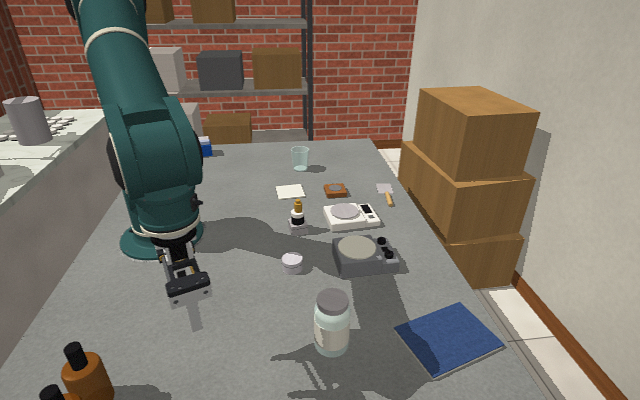

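The top view shows the stack on the square tin at (329,224). The round tin is alone at (386,232), the stand at (255,176), the balance at (316,173), the plate at (386,175) and the tile at (248,230). Next I'll get coarse positions, then view the bench from the wrist camera.

```bash
cat > h.py <<'E'
from rig import robot
import cv2, numpy as np
def ray(info,px,fish=False):
    R=cv2.Rodrigues(info["rvec"])[0]; t=info["tvec"]
    x=(px[0]-info["cx"])/info["fx"]; y=(px[1]-info["cy"])/info["fy"]
    if fish:
        r=np.hypot(x,y); s=np.sin(r)/r if r>1e-9 else 1.
        d=np.array([x*s,y*s,np.cos(r)])
    else: d=np.array([x,y,1.])
    return -R.T@t, R.T@d
def on_plane(info,px,z,fish=False):
    c,d=ray(info,px,fish); return (c+d*(z-c[2])/d[2])[:2]
def down(yaw):  # tool y axis (closing) at angle yaw from world y; z down
    c,s=np.cos(yaw),np.sin(yaw)
    y=np.array([-s,c,0]); z=np.array([0,0,-1.]); return np.column_stack([np.cross(y,z),y,z])
E
python3 - <<'E'
from h import *
i=robot.camera_info("top")
for n,p,z in [("stack",(329,224),.128),("round",(386,232),.04),("stand",(255,176),.026),("bal",(316,173),.05),("plate",(386,175),.07),("tile",(248,230),.008),("beaker",(179,212),.1),("pjar",(475,207),.15)]:
    print(n,on_plane(i,p,z).round(3))
s=robot.get_state(); print(s["tool_rot"].round(2), s["qpos"])
R=s["tool_rot"]; ci=robot.camera_info("wrist"); c,_=ray(ci,(ci["cx"],ci["cy"]),True)
print("cam in tool",(R.T@(c-s["ee_pos"])).round(3),"axis",(R.T@ray(ci,(ci["cx"],ci["cy"]),True)[1]).round(2))
for yaw in (0,np.pi,np.pi/2,-np.pi/2):
    q=robot.ik([.5,.05,.45],down(yaw)); print(yaw,None if q is None else np.round(q,2))
E
```

```text
stack [ 0.464 -0.027]
round [ 0.435 -0.228]
stand [0.647 0.23 ]
bal [0.649 0.012]
plate [ 0.632 -0.232]
tile [0.456 0.259]
beaker [0.518 0.477]
pjar [ 0.507 -0.508]
[[ 0.94  0.35 -0.  ]
 [ 0.35 -0.94  0.  ]
 [-0.   -0.   -1.  ]] [ 1.16853876  0.41790896 -0.01027712  1.61408763  0.00471623  1.11069755
 -0.05300665]
cam in tool [ 0.072  0.001 -0.161] axis [-0.25  0.    0.97]
0 [ 0.69  0.13 -0.94  1.54  0.11  1.53  1.31]
3.141592653589793 [ 0.53  0.11 -0.76  1.54  0.07  1.52 -1.8 ]
1.5707963267948966 None
-1.5707963267948966 [ 0.58  0.11 -0.81  1.54  0.08  1.52 -0.23]
```

Run:
```python
from h import *
import pickle
robot.move_ptp([.46,0.0,.38],down(0))
i=robot.camera_info("wrist"); f=robot.grab_frame("wrist")
cv2.imwrite("pics/w1.png",f[:,:,::-1]); pickle.dump(i,open("w1.pkl","wb"))
s=robot.get_state(); print(s["time"],s["qpos"].round(2))
```

```text
2.4667 [ 0.75  0.03 -0.82  1.76  0.02  1.37  1.49]
```

View pics/w1.png

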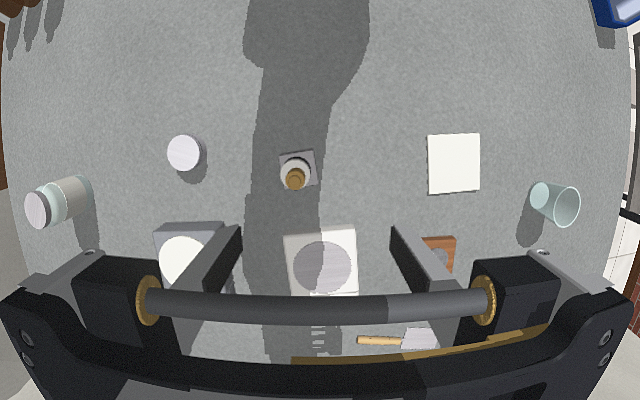

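The wrist view shows the round tin at (184,152), the stack at (297,172) and the tile at (454,163). The fingers hide the plate and the stand, so I'll take one view from further out.

Run:
```python
from h import *
import pickle
robot.move_ptp([.70,0.0,.36],down(0))
i=robot.camera_info("wrist"); f=robot.grab_frame("wrist")
cv2.imwrite("pics/w2.png",f[:,:,::-1]); pickle.dump(i,open("w2.pkl","wb"))
s=robot.get_state(); print(s["time"],s["qpos"].round(2))
```

```text
3.5 [ 0.51  0.65 -1.    1.19  0.54  1.56  1.19]
```

View pics/w2.png

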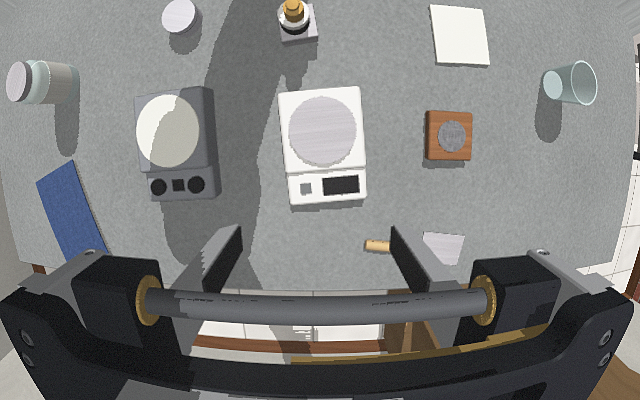

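The second view has the plate at (170,131), the pan at (322,130), the felt pad at (452,136) and the tile at (459,35), all clear of the fingers. I'll mask each one and fit it on its own plane.

```bash
cat > m.py <<'E'
from h import *
import pickle
def fit(img,info,roi,mask,z,kind,fish=True):
    x0,y0,x1,y1=roi
    m=cv2.morphologyEx(mask[y0:y1,x0:x1].astype(np.uint8),cv2.MORPH_OPEN,np.ones((3,3)))
    c=max(cv2.findContours(m,cv2.RETR_EXTERNAL,cv2.CHAIN_APPROX_NONE)[0],key=cv2.contourArea)
    c=cv2.convexHull(c)[:,0]+[x0,y0]
    P=np.array([on_plane(info,p,z,fish) for p in c],np.float32)
    P=cv2.convexHull(P)
    if kind=="c":
        (a,b),r=cv2.minEnclosingCircle(P); e=cv2.moments(P)
        return "enc",np.round([a,b,2*r],4),"cen",np.round([e["m10"]/e["m00"],e["m01"]/e["m00"],2*np.sqrt(cv2.contourArea(P)/np.pi)],4)
    c,w,ang=cv2.minAreaRect(P*1000); return np.round(np.array(c)/1000,4),np.round(w,1),round(ang,1)
E
python3 - <<'E'
from m import *
I={}
for k in ("w1","w2"):
    f=cv2.imread(f"pics/{k}.png"); I[k]=(f,pickle.load(open(k+".pkl","rb")),cv2.cvtColor(f,cv2.COLOR_BGR2HSV).astype(int))
f,i,h=I["w2"]; H,S,V=h[...,0],h[...,1],h[...,2]
for n,p in [("plate",(152,120)),("plateshade",(190,140)),("case",(205,110)),("pan",(322,130)),("balcase",(285,95)),("pad",(452,136)),("tile",(459,35)),("wood",(435,120)),("bg",(520,150)),("rtin",(178,15))]: print(n,h[p[1],p[0]])
f1,i1,h1=I["w1"]
for n,p in [("rtin",(184,152)),("tile",(454,163)),("sqtin",(300,157)),("sqtin2",(310,182)),("lid",(288,165)),("weight",(292,183)),("bgsh",(330,150)),("bg",(230,150)),("rtside",(195,172))]: print(n,h1[p[1],p[0]])
E
python3 -c "
import cv2,numpy as np
f=cv2.imread('pics/w1.png')
cv2.imwrite('pics/c1.png',np.hstack([cv2.resize(f[135:205,150:215],None,fx=6,fy=6),cv2.resize(f[135:205,265:330],None,fx=6,fy=6)]))"
```

```text
plate [ 30   6 243]
plateshade [ 27  13 183]
case [120  10  75]
pan [140   4 207]
balcase [ 20   3 246]
pad [ 90   8 121]
tile [ 30   6 245]
wood [ 12 130 159]
bg [ 60   3 156]
rtin [138   6 229]
rtin [140   7 230]
tile [ 30   6 245]
sqtin [120  22  35]
sqtin2 [165   7 141]
lid [ 15  11 188]
weight [ 19 122 148]
bgsh [ 78   8 154]
bg [ 75   6 165]
rtside [105   9 112]
```

View pics/c1.png

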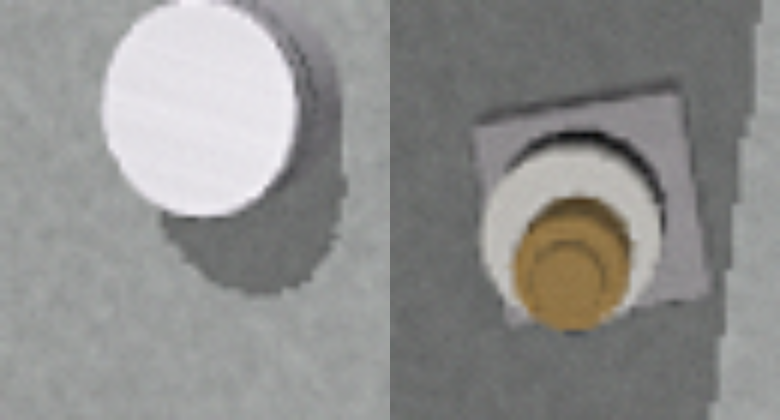

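The crop gives clean outlines: the knob centre is near (294.7,180.8). The square tin's top corners are near (279,156), (314,150), (318,184) and (285,189), so its yaw is about 10°.

Run:
```python
from m import *
f=cv2.imread("pics/w2.png"); i=pickle.load(open("w2.pkl","rb")); h=cv2.cvtColor(f,cv2.COLOR_BGR2HSV).astype(int); H,S,V=h[...,0],h[...,1],h[...,2]
print("plate",fit(f,i,(125,80,220,170),V>140,.07,"c"))
print("plateN",fit(f,i,(133,90,207,172),(V>172),.07,"c"))
print("pan",fit(f,i,(284,92,360,168),(V<228)&(V>120),.05,"c"))
print("pad",fit(f,i,(425,110,475,162),S<60,.026,"c"))
print("stand",fit(f,i,(420,100,480,166),S>60,.024,"r"))
print("tile",fit(f,i,(415,0,505,80),V>215,.008,"r"))
print("rtin",fit(f,i,(155,0,205,45),V>205,.04,"c"))
f=cv2.imread("pics/w1.png"); i=pickle.load(open("w1.pkl","rb")); h=cv2.cvtColor(f,cv2.COLOR_BGR2HSV).astype(int); H,S,V=h[...,0],h[...,1],h[...,2]
print("tile",fit(f,i,(415,120,500,205),V>215,.008,"r"))
print("rtin",fit(f,i,(155,125,210,180),V>205,.04,"c"))
print("knob",on_plane(i,(294.7,180.8),.128,True))
C=[(279.2,156.4),(313.6,150.3),(318,183.8),(285.3,189.2)]
P=np.array([on_plane(i,c,.04,True) for c in C]);print("sq",P.round(3).tolist(),P.mean(0))
print("weight",fit(f,i,(275,150,320,195),(S>80)&(V>90),.11,"c"))
t=cv2.cvtColor(cv2.imread("pics/top0.png"),cv2.COLOR_BGR2HSV).astype(int);S,V=t[...,1],t[...,2]; i=robot.camera_info("top")
print("top rtin",fit(f,i,(370,218,402,247),V>195,.04,"c",False))
print("top tile",fit(f,i,(225,205,272,252),V>215,.008,"r",False))
print("top stand",fit(f,i,(235,155,275,195),S>60,.024,"r",False))
```

```text
plate ('enc', array([ 0.6225, -0.2506,  0.2029]), 'cen', array([ 0.6203, -0.2512,  0.1574]))
plateN ('enc', array([ 0.6342, -0.2374,  0.117 ]), 'cen', array([ 0.6343, -0.2373,  0.1148]))
pan ('enc', array([0.6454, 0.0081, 0.1101]), 'cen', array([0.6452, 0.0082, 0.1065]))
pad ('enc', array([0.6456, 0.2298, 0.0553]), 'cen', array([0.6458, 0.2296, 0.0532]))
stand (array([0.6445, 0.2255]), array([83. , 89.3]), 2.0)
tile (array([0.4581, 0.2568]), array([108.5, 108.6]), 5.3)
rtin ('enc', array([ 0.4354, -0.2322,  0.0629]), 'cen', array([ 0.4357, -0.2321,  0.0607]))
tile (array([0.458 , 0.2563]), array([110. , 108.5]), 5.5)
rtin ('enc', array([ 0.4353, -0.2321,  0.063 ]), 'cen', array([ 0.4353, -0.2322,  0.0617]))
knob [ 0.46975673 -0.03062289]
sq [[0.446, -0.062], [0.437, -0.005], [0.492, 0.002], [0.501, -0.053]] [ 0.46929923 -0.02946719]
weight ('enc', array([ 0.4717, -0.0313,  0.0289]), 'cen', array([ 0.4715, -0.0317,  0.027 ]))
top rtin ('enc', array([ 0.4351, -0.2285,  0.0609]), 'cen', array([ 0.4334, -0.2326,  0.0533]))
top tile (array([0.4579, 0.2593]), array([108.3, 108.1]), 5.2)
top stand (array([0.6437, 0.2318]), array([82.2, 86.4]), 89.6)
```

```bash
cat >> h.py <<'E'
def pick(xy,z,yaw,pre,close,top=.22):
    robot.move_ptp([*xy,top],down(yaw)); robot.gripper_to(pre)
    hit=robot.move_linear([*xy,z],velocity=.08,threshold=8)
    robot.gripper_to(close); robot.pause(.2); s=robot.get_state()
    print("pick hit",hit,"z",s["ee_pos"].round(4),"open",round(s["opening"],4),"gf",s["grasp_force"])
    robot.move_linear([*xy,top],velocity=.1); s=robot.get_state(); print("lifted",round(s["opening"],4),s["grasp_force"],s["time"])
def place(xy,z,yaw,rel,top=.22):
    robot.move_ptp([*xy,top],down(yaw)); robot.pause(.2)
    robot.move_linear([*xy,z+.012],velocity=.1); robot.pause(.2)
    hit=robot.move_linear([*xy,z-.003],velocity=.015,threshold=3)
    s=robot.get_state(); print("place hit",hit,"z",s["ee_pos"].round(4),"want",z,s["opening"])
    robot.gripper_to(rel); robot.pause(.2); robot.move_linear([*xy,top],velocity=.12); print(robot.get_state()["time"])
E
python3 - <<'E'
from h import *
import pickle
pick((.4695,-.031),.106,0,.07,0.01)
place((.6455,.230),.026+.022,0,.055)
robot.move_ptp([.46,0,.3],down(0))
i=robot.camera_info("wrist"); f=robot.grab_frame("wrist")
cv2.imwrite("pics/w3.png",f[:,:,::-1]); pickle.dump(i,open("w3.pkl","wb"))
E
```

```text
pick hit False z [ 0.4694 -0.031   0.1059] open 0.0275 gf 29.981608986854553
lifted 0.0277 29.98162418603897 8.9333
place hit True z [0.6455 0.23   0.0479] want 0.048 0.027915399519762785
15.4667
```

View pics/w3.png

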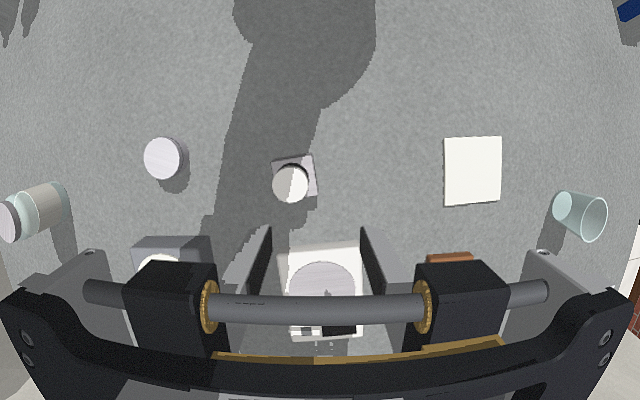

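The weight is off, and the jar lid is clear at (291,183). Next I'll measure the lid and move the jar to the pan.

Run:
```python
from m import *
f=cv2.imread("pics/w3.png"); i=pickle.load(open("w3.pkl","rb")); h=cv2.cvtColor(f,cv2.COLOR_BGR2HSV).astype(int); S,V=h[...,1],h[...,2]
r=fit(f,i,(268,160,316,206),V>160,.084,"c"); print(r)
if abs(r[1][2]-.046)<.004 and np.hypot(*(r[1][:2]-[.4695,-.031]))<.01:
    p=r[1][:2]
    pick(p,.064,0,.075,.03); place((.6453,.0082),.074,0,.07)
    robot.move_ptp([.46,0,.3],down(0)); i=robot.camera_info("wrist"); f=robot.grab_frame("wrist")
    cv2.imwrite("pics/w4.png",f[:,:,::-1]); pickle.dump(i,open("w4.pkl","wb"))
    cv2.imwrite("pics/c4.png",np.hstack([cv2.resize(f[130:215,245:345,::-1],None,fx=5,fy=5)]))
```

```text
('enc', array([ 0.462 , -0.0269,  0.0641]), 'cen', array([ 0.4651, -0.0267,  0.0535]))
```

Run:
```python
from m import *
f=cv2.imread("pics/w3.png"); i=pickle.load(open("w3.pkl","rb")); h=cv2.cvtColor(f,cv2.COLOR_BGR2HSV).astype(int); S,V=h[...,1],h[...,2]
b=f[...,0].astype(int)-f[...,1]
for t in (170,175,180): print(fit(f,i,(268,160,316,206),V>t,.084,"c"))
r=fit(f,i,(268,160,316,206),(V>172)&(b<4),.084,"c"); print(r)
if abs(r[1][2]-.046)<.004 and np.hypot(*(r[1][:2]-[.4695,-.031]))<.01:
    p=r[1][:2]
    pick(p,.064,0,.075,.03); place((.6453,.0082),.074,0,.07)
    robot.move_ptp([.46,0,.3],down(0)); i=robot.camera_info("wrist"); f=robot.grab_frame("wrist")
    cv2.imwrite("pics/w4.png",f[:,:,::-1]); pickle.dump(i,open("w4.pkl","wb"))
    cv2.imwrite("pics/c4.png",cv2.resize(f[130:215,245:345,::-1],None,fx=5,fy=5))
```

```text
('enc', array([ 0.462 , -0.0263,  0.0633]), 'cen', array([ 0.4653, -0.0267,  0.053 ]))
('enc', array([ 0.4614, -0.0269,  0.0631]), 'cen', array([ 0.4652, -0.0267,  0.0529]))
('enc', array([ 0.4614, -0.0268,  0.063 ]), 'cen', array([ 0.4652, -0.0266,  0.0528]))
('enc', array([ 0.4679, -0.0328,  0.0464]), 'cen', array([ 0.4686, -0.0328,  0.0446]))
pick hit False z [ 0.4679 -0.0328  0.064 ] open 0.046 gf 30.000358521938324
lifted 0.0455 29.999790340662003 22.3417
place hit True z [0.6452 0.0082 0.0739] want 0.074 0.04559977963398016
27.9
```

View pics/c4.png

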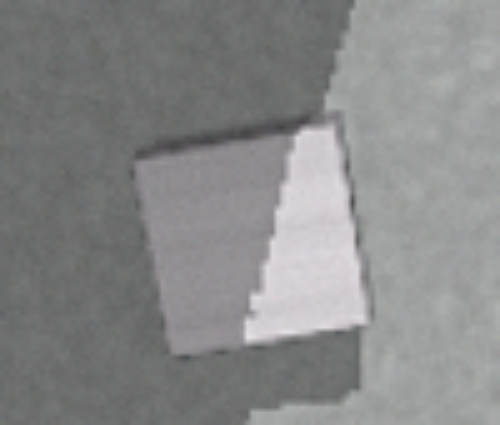

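The square tin stands clear, with corners at (272,162), (313,155), (319,195) and (279,201). I'll move both tins now.

Run:
```python
from m import *
i=pickle.load(open("w4.pkl","rb"))
P=np.array([on_plane(i,c,.04,True) for c in [(272.2,162),(313.2,154.6),(318.8,194.8),(279.4,201)]])
d=P[1]-P[0]+P[2]-P[3]; yaw=np.arctan2(-d[0],d[1]); c=P.mean(0); print(c,np.degrees(yaw),np.linalg.norm(d)/2,np.linalg.norm(P[2]-P[1]))
pick(c,.025,yaw,.085,.045); place((.458,.2568),.033,np.radians(5.4),.08)
pick((.4353,-.2321),.025,0,.088,.05); place((.6343,-.2373),.095,0,.085)
robot.move_ptp([.70,0,.36],down(0)); i=robot.camera_info("wrist"); f=robot.grab_frame("wrist")
cv2.imwrite("pics/w5.png",f[:,:,::-1]); pickle.dump(i,open("w5.pkl","wb"))
```

```text
[ 0.46893583 -0.02944513] 9.50666590747988 0.05688595930000328 0.05702087554695385
pick hit False z [ 0.469  -0.0294  0.025 ] open 0.0579 gf 29.999909698963165
lifted 0.0578 29.999201595783234 35.0917
place hit True z [0.4579 0.2568 0.033 ] want 0.033 0.05785276934643746
41.725
pick hit False z [ 0.4353 -0.232   0.025 ] open 0.0634 gf 30.00045597553253
lifted 0.0637 29.999825656414032 49.275
place hit True z [ 0.6342 -0.2373  0.095 ] want 0.095 0.06344923208343577
54.475
```

View pics/w5.png

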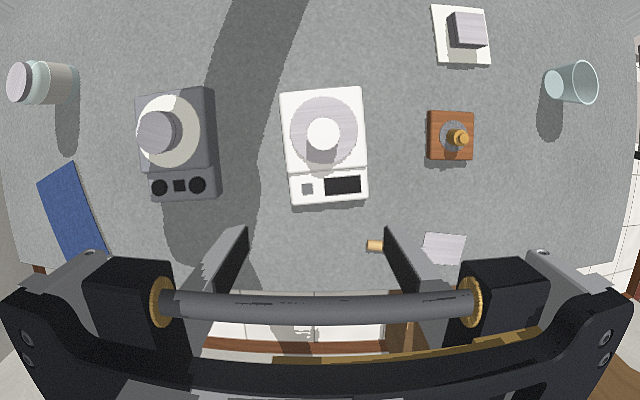

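All four stand upright on their places: the round tin at (157,132), the jar at (323,133), the weight at (460,137) and the square tin at (467,30). The offsets look like parallax, so I'll check them with numbers.

```bash
python3 - <<'E'
from m import *
f=cv2.imread("pics/w5.png"); i=pickle.load(open("w5.pkl","rb")); h=cv2.cvtColor(f,cv2.COLOR_BGR2HSV).astype(int); H,S,V=h[...,0],h[...,1],h[...,2]
b=f[...,0].astype(int)-f[...,1]
print("rtin",fit(f,i,(134,100,190,160),(V>150)&(b>3),.11,"c"))
print("jar",fit(f,i,(300,110,346,156),V>228,.094,"c"))
print("weightknob",fit(f,i,(456,122,476,152),(H>16)&(S>80)&(V>110),.066,"c"), on_plane(i,(463,138),.07,True))
print("sq",fit(f,i,(445,5,487,44),(b>1)&(V>150)&(V<238),.048,"r"))
E
python3 -c "
import cv2,numpy as np
f=cv2.imread('pics/w5.png')
cv2.imwrite('pics/c5.png',np.hstack([cv2.resize(f[95:170,135:210],None,fx=5,fy=5),cv2.resize(f[100:175,415:490],None,fx=5,fy=5)]))"
```

```text
rtin ('enc', array([ 0.6343, -0.2395,  0.0629]), 'cen', array([ 0.6345, -0.2397,  0.0591]))
jar ('enc', array([0.6454, 0.0068, 0.0455]), 'cen', array([0.6457, 0.0067, 0.0441]))
weightknob ('enc', array([0.645 , 0.2242, 0.0292]), 'cen', array([0.6462, 0.2256, 0.0245])) [0.64693897 0.22653021]
sq (array([0.4578, 0.2546]), array([54.8, 56.2]), 5.5)
```

View pics/c5.png

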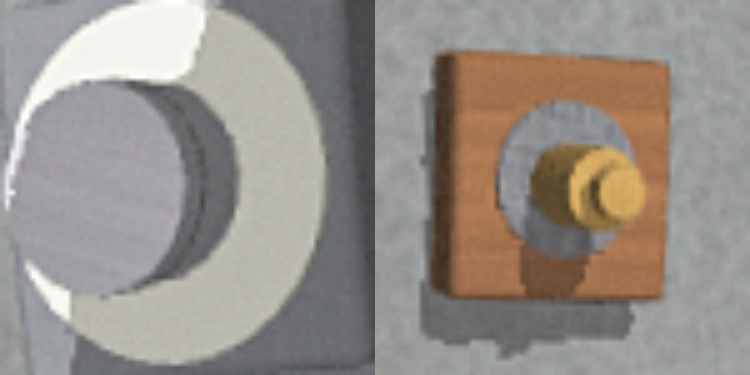

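The knob centre is at about (464.4,138.6), which puts the weight within about 2 mm of the pad's middle. The other three are within 3 mm, so I'm handing in.

Run:
```python
from h import *
import pickle
print(on_plane(pickle.load(open("w5.pkl","rb")),(464.4,138.6),.07,True)); print(robot.sign_off())
```

```text
[0.64773837 0.22913228]
the job is handed in; nothing more can be done
None
```

I handed the job in: the weight, jar, round tin and square tin each stand upright within about 3 mm of the middle of their places, measured by the wrist camera, and the preserving jar and beaker were not touched.

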